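# Put the mixed-up rotors back on their own mini-centrifuges

### The job

After washing, the rotors of the three mini-centrifuges were put back on the wrong machines. Change them round so that every rotor sits on the machine of its own colour, right down on its spindle and level; the empty grey mat is there to park one meanwhile. Set the rotors down without dropping them, and leave the bottle, the tip box and the pipette where they are.

Things in the scene. Friction and masses are not known exactly. Their poses are not given: they have to be found in the camera images.
- centrifuge_red: Fixed mini-centrifuge, white case, red top deck: 146 (x) x 140 mm, front panel out to x 88, deck at z 58 mm, bowl 108 wide, 27 deep. Origin: on the bowl axis, at the bench; z up. On the axis: flat drive plate 52 across, top at z 36; spindle 16 thick, tapering from z 49 to a 6 mm tip at z 60. Smoked lid fixed open at -x, 122 wide, leaning from (x -74, z 60) to (x -128, z 175), bulging to x -145.
- centrifuge_green: Fixed mini-centrifuge with a green top deck, otherwise the same as the red one in size, spindle, lid, origin and axes. At the start each of the three machines carries a rotor of another colour, resting on the drive plate.
- centrifuge_blue: Fixed mini-centrifuge with a blue top deck, otherwise the same as the red one in size, spindle, lid, origin and axes. At the start each of the three machines carries a rotor of another colour, resting on the drive plate.
- rotor_red: Loose red rotor, disc 84 mm across (75 at its foot), 26 tall, dark tube sockets in its flat top, about 0.12 kg. Grip its central fluted red knob: 27 mm across, from 26 to 58 mm above the underside. Origin: centre of the underside, z up; any yaw is good. Bore from below 26 deep: mouth 32 wide narrowing to 18, finds the spindle from 10 mm off. Seated, underside at z 36; lifts straight up.
- rotor_green: Loose green rotor with a green knob, otherwise the same as the red one in size, shape, bore, origin and axes; about 0.12 kg (each rotor may be 0.08 to 0.17 kg).
- rotor_blue: Loose blue rotor with a blue knob, otherwise the same as the red one in size, shape, bore, origin and axes; about 0.12 kg (each rotor may be 0.08 to 0.17 kg).
- mat: Grey square bench mat, 130 x 130 mm, 3 mm thick, fixed, empty at the start: a free spot on which one rotor can stand. Origin: centre of its underside, on the bench; top at z = 3 mm.
- bottle: Bystander: upright white plastic bottle with a paper label and an orange cap, 68 mm across, 165 mm tall, loose. Origin: centre of its underside. To be left alone.
- tip_box: Bystander: closed pipette-tip box, yellow base and clear lid, 82 x 122 mm, 76 mm tall, loose. Origin: centre of its underside. To be left alone.
- pipette: Bystander: white and grey hand pipette lying on the bench along its own y axis, about 260 mm long, 27 mm high, loose. Origin: under its middle, on the bench. To be left alone.

How it is judged:
By the outcome, as a careful person would: the job done as asked, in the order asked, and still so for the second after the job is handed in, with the robot touching nothing.
It also fails if it takes over 134 s, if anything falls off the work surface, if the arm or the gripper's body presses on something with over 40 N, if the wrist force passes 120 N, or if a joint passes its speed limit or range.

### The arm

A 6-joint arm with a two-finger parallel gripper is mounted at the origin on the work surface. World frame = base frame: x ahead of the robot, y to its left, z up, the work surface at z = 0. Lengths are in m, angles in rad, forces in N, time in s.
With the tool pointing down it reaches from about 0.275 to 0.825 m from the base axis. Payload 4.9 kg.
Tool frame: the origin (TCP) lies on the centre line of the jaws, within the pads' length; the fingertips stand arm.tip_extent ahead of it and the grasp point (between the pads) lies 6 mm ahead of it (arm.tip_extent is the distance from the TCP to the fingertips, in m); z points along the fingers, y is the line along which they close (so a half turn about z gives the same grasp; the last joint's range is limited). The gripper opens to 85 mm and grips with 20 to 120 N. Pads are 22 mm wide; open, the fingers measure 114 mm over their backs; the gripper's body (76 mm by 85 mm) begins 54 mm behind the grasp point. The pads swing forward as they close: fully open they stand 13 mm farther back than shut.
Start: joints at [-1.281, 0.326, -0.193, 1.052, 0, 1.437], TCP at [0.226, -0.501, 0.256] pointing down, gripper open.
Joint ranges: [-2.65, 2.65], [-0.97, 1.79], [-1.3, 1.35], [-1.93, 2.1], [-1.47, 1.37], [-3.14, 3.14]. Speed limits (rad/s): [2.57, 2.57, 3.14, 3.14, 3.14, 3.14].

### API

Orientations are given as a 3x3 rotation matrix whose columns are the frame's x, y, z axes.
In Python, from cell import arm, status, vision, sign_off gives the robot as it stands. Calls block until the motion is done:
- arm.movep(position, orientation): joint-space move of the TCP to a pose.
- arm.move_linear(position, rot=None, speed=0.15): straight line of the TCP; rot=None keeps the orientation; speed is the mean speed in m/s.
- arm.movej(angles): joint-space move.
- arm.command_gripper(opening, grip_force=None): finger opening in m; grip_force is the grip in N (None keeps the last); returns when the fingers have stopped.
- arm.wait(seconds).
- arm.inverse_kinematics(position, orientation): joint angles nearest the present ones, or None.
- status.get_obs(): the state.
- vision.snapshot(name): name is "side" or "top" or "wrist"; returns a dict with "image" (480x640x3 uint8, red, green, blue), "fov_y" (degrees; the focal length in pixels is half the picture's height over the tangent of half this angle, whatever the lens; pixels are square), "cx", "cy" (the principal point, pixels), "T" (4x4, takes a point from camera to world coordinates). Camera axes: x right, y down, z forward; pixel columns grow to the right and rows downward; lengths in m; the calibration is good to about 2 mm. A picture is of the moment at which its call begins. There is no depth.
A pose or a line that the arm cannot do raises arm.IKError and nothing moves.
- sign_off(): hands the job in; it is judged then, once.
The state is a dict: "clock": time; "q": joint angles; "qd": joint speeds; "joint_torque": joint torques, N m; "position": TCP position; "eef_rot": TCP orientation; "contact_force": force on the tool from outside, world axes, zero at the start; "ft_torque": the same for the moment, N m; "finger_gap": finger opening in m; "finger_force": force on a finger pad.
Only numpy, scipy, OpenCV 4.12 (cv2) and the standard library are available. Lean on these libraries where they do the work, as an engineer would, in place of code of your own. Each camera call takes 0.05 s, during which the arm holds its last target. There are 200 camera calls.

## Working session

There is one attempt and no reset: what is moved stays moved. The work goes in short steps, each a Python script; the robot and the scene stay as the last script left them, time stands still between calls to the robot, and variables do not carry over. Pictures are saved under pics/ and viewed, at most 14 in all, crops included, and the job is handed in when it is done.

```bash
ls; mkdir -p pics
python3 - <<'E'
from cell import arm,status,vision
import cv2,numpy as np
for n in("top","side","wrist"):
    s=vision.snapshot(n); cv2.imwrite(f"pics/{n}0.png",s["image"][:,:,::-1]); print(n,s["fov_y"],s["cx"],s["cy"],np.round(s["T"],3).tolist())
o=status.get_obs();print(o["clock"],o["position"],np.round(o["eef_rot"],3).tolist(),o["finger_gap"],arm.tip_extent)
E
```

```text
pics
top 44.547849075814895 323.0085207173552 246.0706373820666 [[0.015, -0.981, 0.195, 0.255], [-1.0, -0.017, -0.007, 0.114], [0.01, -0.195, -0.981, 1.719], [0.0, 0.0, 0.0, 1.0]]
side 44.20578138403726 311.595954562165 243.65616199851425 [[-0.952, -0.238, 0.192, 0.343], [-0.306, 0.738, -0.601, 0.915], [0.002, -0.631, -0.776, 1.118], [0.0, 0.0, 0.0, 1.0]]
wrist 66.57148388670069 317.58442521422097 242.84257486257664 [[0.412, -0.876, -0.251, 0.29], [-0.911, -0.396, -0.113, -0.473], [-0.0, 0.275, -0.961, 0.374], [0.0, 0.0, 0.0, 1.0]]
0.15 [ 0.22607133 -0.50093776  0.25568333] [[0.912, 0.411, -0.0], [0.411, -0.912, 0.001], [0.0, -0.001, -1.0]] 0.08550375102359661 0.025
```

View pics/top0.png

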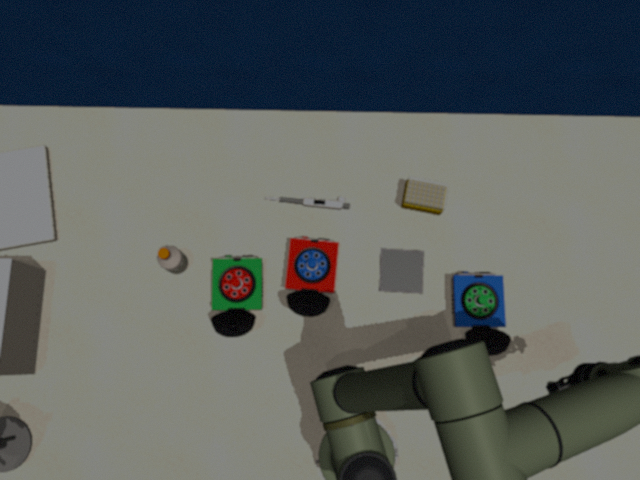

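View pics/side0.png

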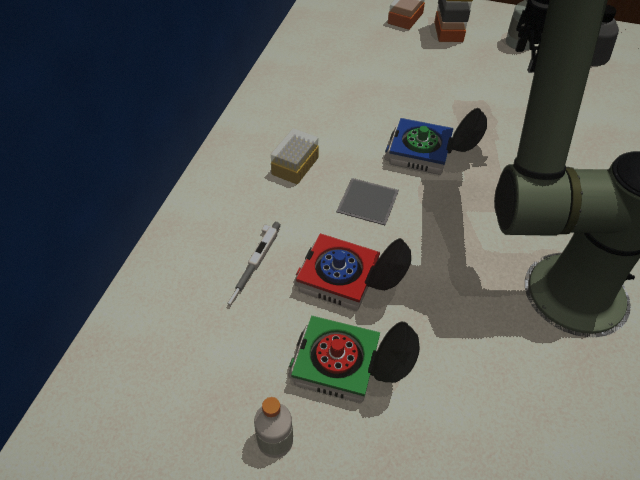

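The top view shows the blue machine with the green rotor at (481,300), the red machine with the blue rotor at (312,265), and the green machine with the red rotor at (238,284). The empty mat is at (401,271). In the side view the same items are at (422,139), (338,265), (336,352) and (368,201). The lids face the robot.

```bash
cat > see.py <<'E'
import cv2,numpy as np
def ray(s,uv):
    f=240/np.tan(np.radians(s["fov_y"]/2)); T=s["T"]
    d=T[:3,:3]@np.array([(uv[0]-s["cx"])/f,(uv[1]-s["cy"])/f,1]); return T[:3,3],d/np.linalg.norm(d)
def onplane(s,uv,z):
    o,d=ray(s,uv); return o+d*(z-o[2])/d[2]
def tri(obs):   # [(snapshot,uv)...] -> point, worst miss
    A=np.zeros((3,3));b=np.zeros(3);L=[]
    for s,uv in obs:
        o,d=ray(s,uv);P=np.eye(3)-np.outer(d,d);A+=P;b+=P@o;L.append((o,P))
    p=np.linalg.solve(A,b); return p,max(np.linalg.norm(P@(p-o)) for o,P in L)
def cmask(img,c):
    h=cv2.cvtColor(cv2.GaussianBlur(img,(3,3),0),cv2.COLOR_RGB2HSV); H,S,V=h[...,0].astype(int),h[...,1],h[...,2]
    ok={"red":(H<10)|(H>170),"green":(H>45)&(H<85),"blue":(H>98)&(H<125),"grey":S<40}[c]
    return (ok&((S>110) if c!="grey" else (V>60)&(V<135))&(V>45)).astype(np.uint8)
def hull(img,c,uv,w):
    m=cmask(img,c); k=np.zeros_like(m); u,v=map(int,uv); k[max(v-w,0):v+w,max(u-w,0):u+w]=1; m*=k
    n,l,st,_=cv2.connectedComponentsWithStats(m,connectivity=8)
    keep=np.isin(l,[i for i in range(1,n) if st[i,4]>12]); p=np.argwhere(keep)[:,::-1].astype(np.float32)
    return cv2.convexHull(p)
def centre(h):   # ellipse centre of a hull
    return cv2.fitEllipse(h)
E
python3 - <<'E'
from cell import vision
from see import *
S=vision.snapshot("top");D=vision.snapshot("side")
for r,m,a,b in(("green","blue",(481,300),(422,139)),("blue","red",(312,265),(338,265)),("red","green",(238,284),(336,352))):
    ha=hull(S["image"],r,a,24);hb=hull(D["image"],r,b,34)
    ea,eb=centre(ha),centre(hb); p,e=tri([(S,ea[0]),(D,eb[0])])
    print(r,"on",m,np.round(p,4),"miss",round(e,4),np.round(ea[0],1),np.round(ea[1],1),np.round(eb[0],1),np.round(eb[1],1))
    hm=hull(S["image"],m,a,40); q=np.array([onplane(S,x,.058)[:2] for x in hm[:,0]],np.float32)
    print("  deck",cv2.minAreaRect(q))
o=[]
for s,uv in((S,(401,271)),(D,(368,201))):
    h=hull(s["image"],"grey",uv,34); q=np.array([onplane(s,x,.003)[:2] for x in h[:,0]],np.float32); print("mat",cv2.minAreaRect(q)); M=cv2.moments(h);o.append((s,(M["m10"]/M["m00"],M["m01"]/M["m00"])))
print(tri(o))
E
```

```text
green on blue [ 0.4346 -0.3438  0.0639] miss 0.0017 [479.6 300. ] [29.5 31.8] [421.8 137.7] [22.7 29.4]
  deck ((0.4359564781188965, -0.34232693910598755), (0.1453458070755005, 0.14228206872940063), 0.5877551436424255)
blue on red [0.5292 0.1339 0.0592] miss 0.0016 [311.8 264.6] [30.7 31.4] [338.6 264.8] [30.2 37.2]
  deck ((0.5319602489471436, 0.13496744632720947), (0.14276468753814697, 0.15627074241638184), 85.58696746826172)
red on green [0.4718 0.3479 0.0589] miss 0.0018 [236.3 283.2] [31.5 32.1] [336.5 352.8] [39.2 43. ]
  deck ((0.47077611088752747, 0.34663474559783936), (0.1463080197572708, 0.14044296741485596), 0.9524295330047607)
mat ((0.5281210541725159, -0.13000896573066711), (0.20109869539737701, 0.20441070199012756), 0.9087917804718018)
mat ((0.5225774645805359, -0.17178919911384583), (0.22009137272834778, 0.1313641518354416), 87.7498779296875)
(array([ 0.51849458, -0.12465259,  0.03185029]), np.float64(0.0037951749164775663))
```

```bash
cat > tour.py <<'E'
from cell import arm,status,vision
from see import *
import pickle
def R(y): c,s=np.cos(y),np.sin(y); return np.array([[c,s,0],[s,-c,0],[0,0,-1.]])
E
python3 - <<'E'
from tour import *
S=vision.snapshot("top");D=vision.snapshot("side")
print("mat",onplane(S,(401,271),.003),onplane(D,(368,201),.003))
m=onplane(S,(401,271),.003)
out={}
for n,x,y in(("blue",.435,-.343),("mat",m[0],m[1]),("red",.530,.134),("green",.471,.347)):
    print(n,arm.inverse_kinematics([x-.03,y-.03,.27],R(0)))
    for k,(dx,dy) in enumerate(((-.04,-.04),(-.04,.04))):
        arm.movep([x+dx,y+dy,.27],R(0)); s=vision.snapshot("wrist"); out[n,k]=s
o=status.get_obs();print(o["clock"],o["contact_force"])
pickle.dump(out,open("tour.pkl","wb"))
cv2.imwrite("pics/w.png",cv2.resize(np.vstack([np.hstack([out[n,0]["image"] for n in("blue","mat")]),np.hstack([out[n,0]["image"] for n in("red","green")])])[:,:,::-1],(800,600)))
E
```

```text
mat [ 0.52543293 -0.13028299  0.003     ] [ 0.52268303 -0.1292301   0.003     ]
blue [-0.87836532  0.31864083 -0.16751328  1.08464221  0.          2.26322733]
mat [-0.45471262  0.26296206 -0.24459889  1.06323538  0.          2.68688003]
red [ 0.06045681  0.24432274 -0.26954047  1.05693311  0.         -3.08113584]
green [ 0.48731233  0.30467515 -0.18720705  1.07891412  0.         -2.65428032]
9.425 [-0.37525228  0.04784383  0.34363746]
```

View pics/w.png

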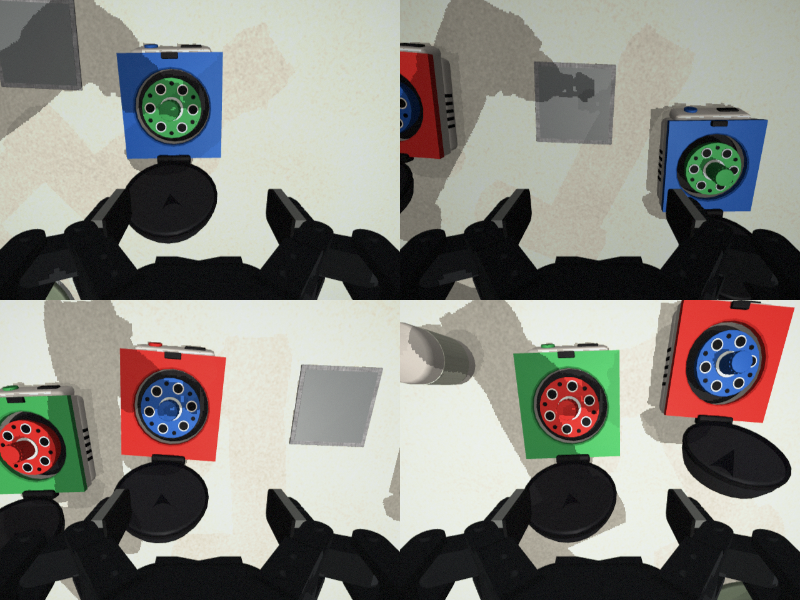

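All three machines and the mat show clearly, with the disc centres near (275,170) px in each full-size tile. The mat's corners in its tile are about (216,99), (345,104), (339,229) and (219,227) px.

Run:
```python
from tour import *
o=pickle.load(open("tour.pkl","rb"))
def proj(s,p):
    f=240/np.tan(np.radians(s["fov_y"]/2)); q=np.linalg.inv(s["T"])@np.append(p,1); return q[:2]/q[2]*f+[s["cx"],s["cy"]]
for m,r,p in(("blue","green",(.435,-.343,.062)),("red","blue",(.530,.134,.062)),("green","red",(.471,.347,.062))):
    L=[];E=[]
    for k in(0,1):
        s=o[m,k];e=centre(hull(s["image"],r,proj(s,p),62));L.append((s,e[0]));E.append(np.round(e[1],0))
        h=hull(s["image"],m,proj(s,p),110);q=np.array([onplane(s,x,.058)[:2] for x in h[:,0]],np.float32);print("  deck",np.round(np.hstack(cv2.minAreaRect(q)),4))
    q,e=tri(L);print(m,np.round(q,4),"miss",round(e,4),E,[np.round(onplane(s,u,.062),4) for s,u in L])
s=o["mat",0];q=np.array([onplane(s,c,.003)[:2] for c in((216,99),(345,104),(339,229),(219,227))]);print("mat",q.mean(0),np.linalg.norm(q-np.roll(q,1,0),axis=1))
```

```text
deck [ 0.4397 -0.3464  0.1579  0.1416  0.6284]
  deck [ 0.4397 -0.3465  0.1578  0.1419  0.6945]
blue [ 0.4362 -0.3466  0.0626] miss 0.0 [array([94., 98.]), array([95., 98.])] [array([ 0.4362, -0.3466,  0.062 ]), array([ 0.4362, -0.3467,  0.062 ])]
  deck [ 0.5351  0.1322  0.1423  0.1588 85.3275]
  deck [ 0.5349  0.1321  0.1424  0.158  85.5203]
red [0.5316 0.1324 0.0625] miss 0.0 [array([95., 99.]), array([96., 98.])] [array([0.5315, 0.1325, 0.062 ]), array([0.5316, 0.1323, 0.062 ])]
  deck [0.4774 0.3465 0.1569 0.1408 1.7548]
  deck [0.4775 0.3463 0.1568 0.1411 1.8254]
green [0.474  0.3462 0.0623] miss 0.0001 [array([96., 99.]), array([96., 99.])] [array([0.474 , 0.3462, 0.062 ]), array([0.4739, 0.3461, 0.062 ])]
mat [ 0.52653665 -0.13356942] [0.12960281 0.12716217 0.12717211 0.12986379]
```

```bash
cat > job.py <<'E'
from tour import *
P={"blue":(.4362,-.3466,.036),"red":(.5316,.1324,.036),"green":(.4740,.3462,.036),"mat":(.5265,-.1335,.003)}
G=.0545; UP=.27
def fz(): return status.get_obs()["contact_force"][2]
def rot(n): x,y,_=P[n]; return R(np.arctan2(y,x))
def pick(n):
    x,y,z=P[n]
    arm.movep([x,y,UP],rot(n)); arm.command_gripper(.06)
    arm.move_linear([x,y,z+G+.03],speed=.15); arm.move_linear([x,y,z+G],speed=.05)
    arm.command_gripper(.0,grip_force=40); g=status.get_obs()["finger_gap"]; a=fz()
    arm.move_linear([x,y,z+G+.035],speed=.06); arm.move_linear([x,y,UP],speed=.15)
    o=status.get_obs(); print("pick",n,"gap",round(g,4),round(o["finger_gap"],4),"fz",round(a,2),round(o["contact_force"][2],2),"t",o["clock"])
    if o["finger_gap"]<.02: raise SystemExit("lost grasp")
def place(n):
    x,y,z=P[n]
    arm.movep([x,y,UP],rot(n)); arm.move_linear([x,y,z+G+.035],speed=.15); arm.wait(.2); f0=fz()
    h=.030
    arm.move_linear([x,y,z+G+.004],speed=.05); h=.004; F=[]
    while h>-.003:
        h-=.0007; arm.move_linear([x,y,z+G+h],speed=.02); arm.wait(.05); F.append(round(fz()-f0,1))
        if F[-1]>4: break
    print("place",n,"h",round(h,4),F)
    if not -.003<h<.0025: raise SystemExit("odd contact height")
    arm.command_gripper(.06); arm.move_linear([x,y,z+G+.035],speed=.08); arm.move_linear([x,y,UP],speed=.2)
    print(" t",status.get_obs()["clock"])
E
python3 - <<'E'
from job import *
pick("blue"); s=vision.snapshot("wrist"); place("mat")
w=vision.snapshot("wrist"); cv2.imwrite("pics/a.png",cv2.resize(np.hstack([s["image"],w["image"]])[:,:,::-1],(800,300)))
E
```

```text
pick blue gap 0.0248 0.0251 fz 3.6 -0.45 t 18.525
place mat h -0.0002 [np.float64(1.3), np.float64(0.5), np.float64(0.1), np.float64(0.5), np.float64(1.2), np.float64(7.5)]
 t 25.6667
```

View pics/a.png

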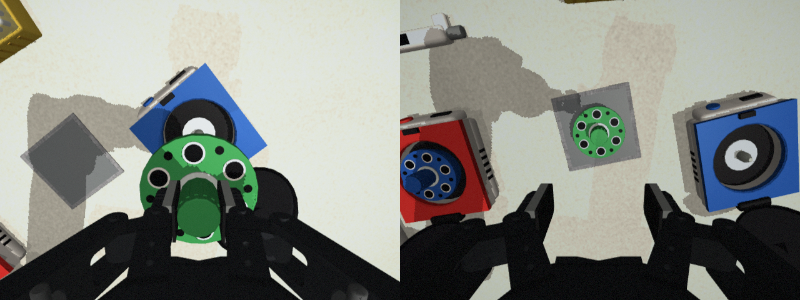

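The green rotor hung level in the grip (left half). It now stands on the mat, centred near (600,130) px in the right half, and the blue machine is empty. ~14 s per swap, so there is plenty of time.

Run:
```python
from job import *
pick("red"); place("blue"); w=vision.snapshot("wrist")
pick("green"); place("red"); v=vision.snapshot("wrist")
cv2.imwrite("pics/b.png",cv2.resize(np.hstack([w["image"],v["image"]])[:,:,::-1],(800,300)))
```

```text
pick red gap 0.0246 0.0251 fz 3.67 -0.71 t 31.125
place blue h -0.0002 [np.float64(0.2), np.float64(-0.2), np.float64(-0.3), np.float64(-0.8), np.float64(0.2), np.float64(7.1)]
 t 38.6833
pick green gap 0.0245 0.0249 fz 3.13 -0.91 t 45.575
place red h -0.0002 [np.float64(-0.3), np.float64(0.5), np.float64(0.2), np.float64(-0.4), np.float64(0.1), np.float64(6.4)]
 t 52.25
```

View pics/b.png

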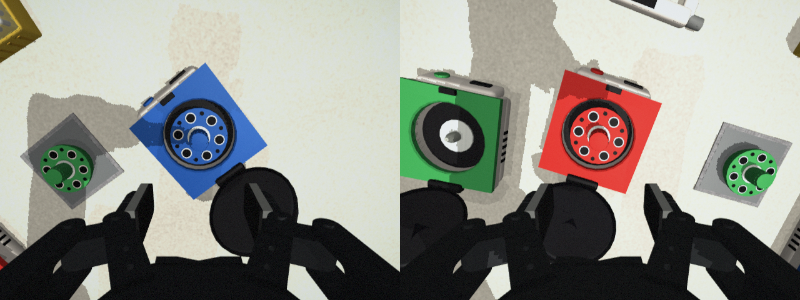

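Blue on blue at (198,133) px and red on red at (600,132) px both look seated, with contact at exactly the seated height. The green rotor goes last.

Run:
```python
from job import *
pick("mat"); place("green"); L=[vision.snapshot("wrist")]
Q={}
for n in("green","red","blue"):
    x,y,_=P[n]; V=[]
    for d in(-.04,.04):
        a=np.arctan2(y+d,x-.04); arm.movep([x-.04,y+d,.28],R(a)); V.append(vision.snapshot("wrist"))
    Q[n]=V
pickle.dump(Q,open("fin.pkl","wb"))
S=vision.snapshot("side");T=vision.snapshot("top");print(status.get_obs()["clock"])
cv2.imwrite("pics/c.png",cv2.resize(np.vstack([np.hstack([L[0]["image"],Q["blue"][1]["image"]]),np.hstack([S["image"],T["image"]])])[:,:,::-1],(800,600)))
```

```text
pick mat gap 0.0249 0.0246 fz 3.01 -0.81 t 58.1417
place green h -0.0002 [np.float64(-0.4), np.float64(0.9), np.float64(1.4), np.float64(2.4), np.float64(2.6), np.float64(6.4)]
 t 65.6833
70.9167
```

View pics/c.png

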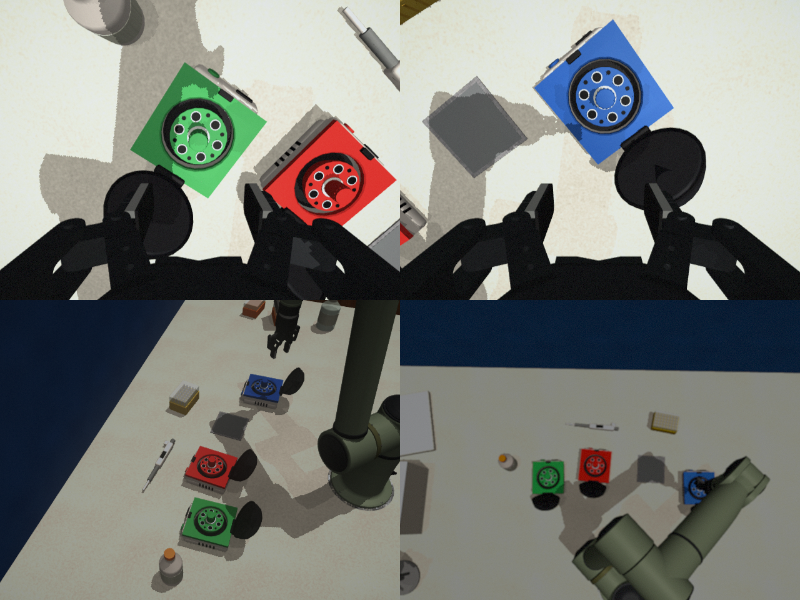

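All three rotors match their machines and the bystanders look unmoved. I'll do one numeric check of seating from the stored views.

Run:
```python
from job import *
Q=pickle.load(open("fin.pkl","rb"))
for n,V in Q.items():
    L=[];E=[]
    for s in V:
        f=240/np.tan(np.radians(s["fov_y"]/2)); q=np.linalg.inv(s["T"])@[*P[n][:2],.062,1]; u=q[:2]/q[2]*f+[s["cx"],s["cy"]]
        m=cmask(s["image"],n); k,l,st,c=cv2.connectedComponentsWithStats(m)
        i=max((i for i in range(1,k) if np.hypot(*(c[i]-u))<15 and st[i,2]<125),key=lambda i:st[i,4])
        e=cv2.fitEllipse(cv2.convexHull(np.argwhere(l==i)[:,::-1].astype(np.float32)));L.append((s,e[0]));E.append(np.round(e[1]))
    q,e=tri(L);print(n,np.round(q,4),round(e,4),E)
```

```text
green [0.4736 0.3451 0.0593] 0.0 [array([94., 97.]), array([87., 92.])]
red [0.5323 0.1312 0.061 ] 0.0001 [array([93., 97.]), array([91., 95.])]
blue [ 0.4363 -0.3476  0.0598] 0.0 [array([88., 92.]), array([95., 97.])]
```

```bash
python3 -c "
from cell import sign_off; print(sign_off())"
```

```text
the job is handed in; nothing more can be done
None
```

The job is handed in: each rotor sits fully down on the machine of its own colour, the mat is empty again, and the bottle, tip box and pipette look unmoved; the robot clock read about 71 s of the 134 s allowed.

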